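Draw the strip out of the half-covered offcut box

TASK

Take the red-brown wooden strip out of the half-covered offcut box: it reaches far in under the cover and will not lift out level, so take it by its uncovered end, tilt that end up and draw the strip slantwise out from under the cover. Finish holding the strip still in the gripper, all of it well above the top of the box and touching nothing else; do not shove or lift the box, leave the pale strip lying in it, and do not disturb the tape measure, screw carton, chisel or mallet on the bench.

Things in the scene. Friction and masses are not known exactly. Their poses are not given: they have to be found in the camera images.
- offcut_box: Loose plywood box, white floor, 3 kg, 300 (x) x 340 (y) x 74 mm. Origin: centre of its underside; z up. Inside 280 x 320 mm, floor at z = 8 mm, walls 10 mm. A fixed blue cover (z = 68 to 74 mm) closes the half y < 0, its edge at y = 0; the half y = 0 to 160 mm is open at the top. Two strips lie flat on the floor about 100 mm apart, along y, partly under the cover; their sides vary.
- red_strip: Red-brown wooden strip, 30 (x) x 240 (y) x 25 (z) mm, about 0.1 kg. Origin: centre of its underside; z up. It starts flat on the floor of the box, its y axis within about 5 degrees of the box's y axis, its +y end in the open half and its -y end under the cover. Grasp across its 30 mm width.
- red_strip_open_end (a point): Centre of the red-brown strip's +y end face (the end that starts in the open half), 120 mm from the strip's middle and 12.5 mm above its underside.
- red_strip_covered_end (a point): Centre of the red-brown strip's -y end face (the end that starts under the cover), 120 mm from the strip's middle and 12.5 mm above its underside.
- pale_strip: Pale greenish wooden strip, 30 (x) x 190 (y) x 18 (z) mm, lying in the same box beside the red-brown one; to be left there. Origin: centre of its underside.
- tape_measure: Yellow tape measure, 34 x 79 x 66 mm, standing on the bench to the left. Origin: centre of its underside.
- screw_box: Small open carton of screws, 92 x 109 x 58 mm, on the bench to the left. Origin: centre of its underside.
- chisel: Chisel with wooden handle, 262 (x) x 25 x 25 mm, lying on the bench to the right. Origin: centre of its underside.
- mallet: Wooden mallet, 250 (x) x 110 x 60 mm, lying on the bench to the right. Origin: centre of its underside.

How it is judged (in metres and radians):
On the way:
1. the strip slants through the opening: its open end is up out of the box while its other end is still down inside (z of red_strip_open_end in the frame of offcut_box above 0.085 m and z of red_strip_covered_end in the frame of offcut_box below 0.06 m and contact force between the fingers and red_strip above 0.5 N), for 0.1 s.
At the end, for the whole second after the job is handed in: The gripper holds the red-brown strip at rest with both of its ends at least 30 mm above the top of the box (end centres over 104 mm above the bench), the strip touching neither box nor pale strip; the pale strip still lies on the floor of the box (height (world z) of each of red_strip_open_end, red_strip_covered_end above 0.104 m and contact force between the fingers and red_strip above 1 N and contact force between red_strip and offcut_box below 0.2 N and contact force between red_strip and pale_strip below 0.2 N and linear speed of red_strip below 0.03 m/s and angular speed of red_strip below 0.2 rad/s and z of pale_strip in the frame of offcut_box between 0 and 0.03 m and x of pale_strip in the frame of offcut_box between -0.14 and 0.14 m and y of pale_strip in the frame of offcut_box between -0.16 and 0.16 m); the arm keeps its last pose, push and grip.
It fails at once if the box is shoved by more than 40 mm, lifted or tipped (distance of offcut_box from where it was at the start of the episode above 0.04 m or height (world z) of offcut_box above 0.015 m or angle between offcut_box's own z axis and vertical above 0.06 rad).
It fails at once if the pale strip is lifted out of the box (height (world z) of pale_strip above 0.074 m).
It fails at once if a tool or carton on the bench is moved by more than 30 mm (distance of any of tape_measure, screw_box, chisel, mallet from where it was at the start of the episode above 0.03 m).
It also fails if it takes over 42 s, if anything falls off the work surface, if the arm or the gripper's body presses on something with over 40 N, if the wrist force passes 120 N, or if a joint passes its speed limit or range.

ROBOT

A 6-joint arm with a two-finger parallel gripper is mounted at the origin on the work surface; the furniture and walls round the work are solid. World frame = base frame: x ahead of the robot, y to its left, z up, the work surface at z = 0. Lengths are in mm, angles in rad, forces in N, time in s.
With the tool pointing down it reaches from about 275 to 775 mm from the base axis. Payload 14.6 kg.
Tool frame: the origin (TCP) lies midway between the tips of the shut fingers; the grasp point (between the pads) lies 19 mm behind it; z points along the fingers, y is the line along which they close (so a half turn about z gives the same grasp; the last joint's range is limited). The gripper opens to 85 mm and grips with 20 to 120 N. Pads are 22 mm wide; open, the fingers measure 114 mm over their backs; the gripper's body (76 mm by 85 mm) begins 54 mm behind the grasp point. The pads swing forward as they close: fully open they stand 13 mm farther back than shut.
Start: joints at [-1.467, 0.263, -0.048, 1.259, 0, 1.415], TCP at [134.352, -507.521, 231.278] pointing down, gripper open.
Joint ranges: [-2.65, 2.65], [-0.89, 1.7], [-1.18, 1.37], [-2.13, 2.11], [-1.35, 1.29], [-3.14, 3.14]. Speed limits (rad/s): [1.89, 1.89, 2.57, 2.79, 3.14, 3.14].

INTERFACE

Orientations are given as a unit quaternion [w, x, y, z].
In Python, from workcell import env gives the robot as it stands. The module is installed in compiled form; this text tells all that it offers.
- The arm moves only by the tool arm_command, never from a script. Its argument "rows" is a list of rows, each an object of numbers: "dx", "dy", "dz": the shift along the tool's x, y, z in mm; "yaw": the turn about the tool's z in rad. In form: [{"dx": .., "dy": .., "dz": .., "yaw": ..}, ...]. A call has 1 to 12 rows; each row shifts and turns the commanded pose from where the row before left it, along the tool's axes as they then stand; what a row does not reach is not made up. A row lasts 1/10 s, in which the tool goes at most 50 mm and 8.59 degrees, less where a joint would pass 70% of its speed; a pose out of reach is approached as far as the arm can. A call is refused whole if a number of a shift passes 50 or a number of a turn 0.15, either way. A call with a gripper value outside its range is refused whole. "grip" is the finger opening in mm, from 0 to 85.4, set as the call begins (left out, the last holds). The fingers move at their own pace and stop on an object; "force" is the grip in N (left out, the last holds). Time passes only in rows, so rows that do not move let the fingers close. It gives the time, the measured TCP pose, the force, the opening and the grip force at its end, in the units of the state.
- env.read_state(): the state, without advancing time (a new reading comes with each control period).
- env.grab_frame(name): name is "scene" or "top"; returns a dict with "color" (480x640x3 uint8, red, green, blue), "mtx" (3x3 intrinsics, pixels), "view" (4x4, takes a point from world to camera coordinates). Camera axes: x right, y down, z forward; pixel columns grow to the right and rows downward; lengths in mm; the calibration is good to about 2 mm. A picture is of the moment at which its call begins. There is no depth.
- env.finish_job(): hands the job in; it is judged then, once.
The state is a dict: "time_s": time; "joint_positions": joint angles; "dq": joint speeds; "joint_torque": joint torques, N m; "ee_pos": TCP position; "tool_rot": TCP orientation; "wrist_force": force on the tool from outside, world axes, zero at the start; "ft_torque": the same for the moment, N m; "gripper_width": finger opening in mm; "grasp_force": force on a finger pad.
Only numpy, scipy, OpenCV 4.12 (cv2) and the standard library are available. Lean on these libraries where they do the work, as an engineer would, in place of code of your own. Each camera call takes 0.05 s, during which the arm holds its last target. There are 200 camera calls.

## Working session

There is one attempt and no reset: what is moved stays moved. The work goes in short steps, Python scripts to look and compute and a tool call to move; the robot and the scene stay as the last step left them, time stands still between calls to the robot, and variables do not carry over. Pictures are saved under pics/ and viewed, at most 10 in all, crops included, and the job is handed in when it is done.

Besides the shell and the picture viewer there is one more tool, called after "Request:" as name([rows], argument=value, ...), one row to a line, values as JSON. arm_command: Moves the arm, as the interface text tells. Its arguments: {"type":"object","properties":{"rows":{"type":"array","items":{"type":"object","properties":{"dx":{"type":"number"},"dy":{"type":"number"},"dz":{"type":"number"},"yaw":{"type":"number"}}}},"grip":{"type":"number"},"force":{"type":"number"}},"required":["rows"]}

```bash
mkdir -p pics; python3 - <<'E'
from workcell import env
import cv2,numpy as np,pickle
d={}
for n in("scene","top"):
    f=env.grab_frame(n); cv2.imwrite(f"pics/{n}0.png",f["color"][:,:,::-1]); d[n]=f
    print(n,np.round(f["mtx"],1).tolist(),np.round(f["view"],3).tolist())
pickle.dump(d,open("f0.pkl","wb"))
print(env.read_state())
E
```

```text
scene [[462.0, 0.0, 319.3], [0.0, 462.0, 234.7], [0.0, 0.0, 1.0]] [[-0.909, -0.416, -0.018, 465.82], [-0.163, 0.395, -0.904, 163.091], [0.383, -0.819, -0.427, 1022.219], [0.0, 0.0, 0.0, 1.0]]
top [[617.8, 0.0, 321.3], [0.0, 617.8, 226.9], [0.0, 0.0, 1.0]] [[0.003, -1.0, 0.016, -68.635], [-0.99, -0.006, -0.139, 527.652], [0.139, -0.015, -0.99, 1929.244], [0.0, 0.0, 0.0, 1.0]]
{'time_s': 0.1, 'joint_positions': array([-1.46730306e+00,  2.63455122e-01, -4.88635938e-02,  1.25939243e+00,
        1.30743248e-05,  1.41548769e+00]), 'dq': array([ 0.00139494, -0.0010607 ,  0.00263017, -0.0005141 , -0.0005447 ,
       -0.00135098]), 'joint_torque': array([ 3.37656980e-03, -6.38575959e+01,  3.85063326e+01,  1.00074118e-02,
       -4.24754546e-05,  3.40326721e-05]), 'ee_pos': array([ 134.32839367, -507.27535904,  230.8871601 ]), 'tool_rot': array([-4.57085305e-04,  9.91639270e-01,  1.29040109e-01,  1.83840266e-05]), 'wrist_force': array([ 0.44603544, -0.72312421,  0.38497333]), 'ft_torque': array([-0.03750642,  0.05864028, -0.01789828]), 'grasp_force': 0.0, 'gripper_width': 85.76220033370703}
```

View pics/scene0.png

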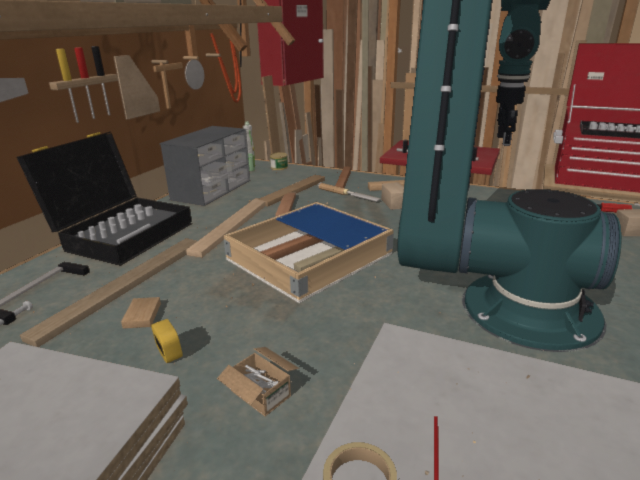

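View pics/top0.png

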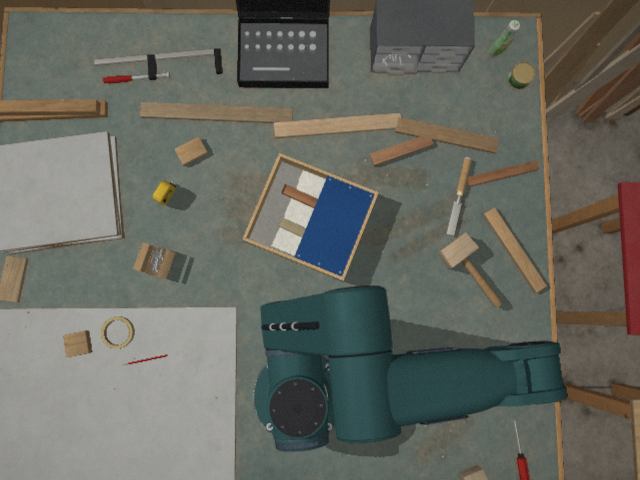

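Top view: the box is centred near (312,217) with its open half to the left and the blue cover to the right. The red strip's open end is near (284,188) and goes under the cover at (315,203). I'll enlarge both views.

```bash
python3 - <<'E'
import cv2
a=cv2.imread("pics/top0.png")[145:285,235:385]; b=cv2.imread("pics/scene0.png")[195:305,215:405]
a=cv2.resize(a,None,fx=4,fy=4,interpolation=cv2.INTER_CUBIC); b=cv2.resize(b,None,fx=4,fy=4,interpolation=cv2.INTER_CUBIC)
cv2.imwrite("pics/a.png",a); cv2.imwrite("pics/b.png",b)
E
```

```text
(no output)
```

View pics/a.png

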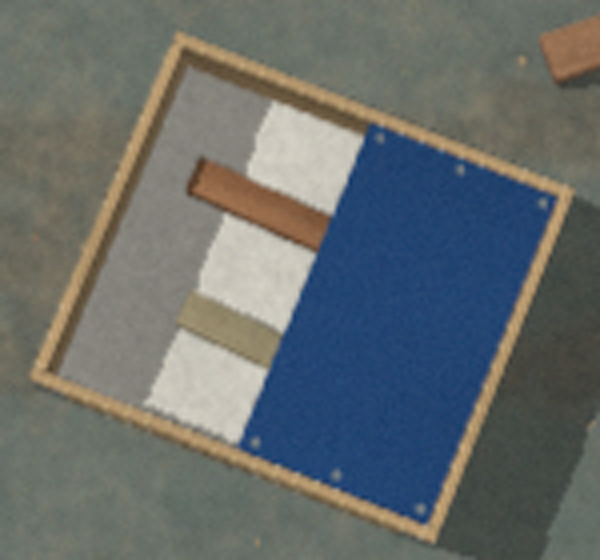

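View pics/b.png

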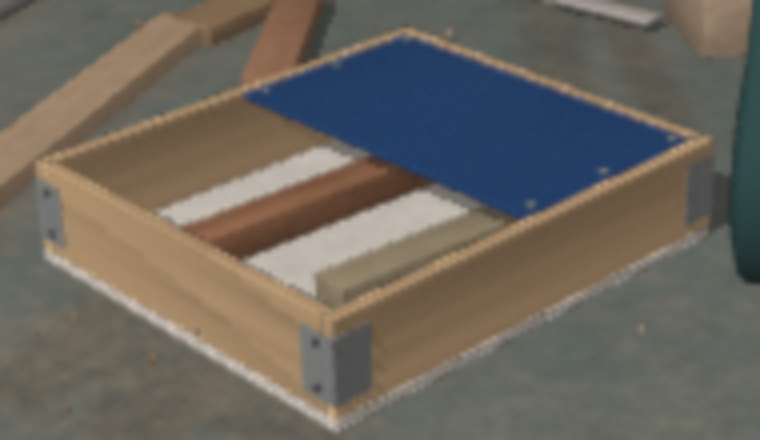

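The crops show the box's rim corners in a.png at (180,35), (572,190), (435,540) and (35,378), and in b.png at (38,160), (330,312), (710,138) and (405,30). The strip's end in a.png is at about (205,160)-(193,192), and its edges run to the cover at (330,213) and (318,248).

```bash
cat > h.py <<'E'
import numpy as np,pickle,cv2
d=pickle.load(open("f0.pkl","rb"))
def ray(f,u,v):
    R=f["view"][:3,:3];t=f["view"][:3,3]
    return -R.T@t, R.T@np.linalg.solve(f["mtx"],[u,v,1])
def atz(f,p,z):
    c,r=ray(f,*p); return c+r*(z-c[2])/r[2]
def tri(fs,ps):
    A=np.zeros((3,3));b=np.zeros(3)
    for f,p in zip(fs,ps):
        c,r=ray(f,*p); r/=np.linalg.norm(r); M=np.eye(3)-np.outer(r,r);A+=M;b+=M@c
    return np.linalg.solve(A,b)
def proj(f,P):
    q=f["mtx"]@(f["view"]@[*P,1])[:3]; return q[:2]/q[2]
E
python3 - <<'E'
from h import *
np.set_printoptions(precision=1,suppress=True)
T,S=d["top"],d["scene"]
a=lambda x,y:(235+(x-1.5)/4,145+(y-1.5)/4); b=lambda x,y:(215+(x-1.5)/4,195+(y-1.5)/4)
TA=[(180,35),(572,190),(435,540),(35,378)]; SB=[(38,160),(405,30),(710,138),(330,312)]
C=[]
for p,q in zip(TA,SB):
    P=tri([T,S],[a(*p),b(*q)]); print(P, atz(T,a(*p),74)); C.append(atz(T,a(*p),74))
C=np.array(C);c=C.mean(0)
yd=(C[0]+C[3]-C[1]-C[2])[:2]; yd/=np.linalg.norm(yd); print("centre",c,"box y dir",yd,np.arctan2(yd[1],yd[0]))
print("sizes",[np.linalg.norm(C[i]-C[i-1]) for i in range(4)])
Q=[atz(T,a(*p),33) for p in [(206,160),(193,193),(330,213),(318,248)]]
for q in Q: print(q,"box",[np.dot(q[:2]-c[:2],[yd[1],-yd[0]]),np.dot(q[:2]-c[:2],yd)])
# strip edge lines: intersect planes
def plane(f,p,q):
    c,r=ray(f,*p);_,s=ray(f,*q);n=np.cross(r,s);n/=np.linalg.norm(n);return n,n@c
for tp,sp in [(((206,160),(330,213)),((188,228),(372,160))),(((193,193),(318,248)),((242,255),(420,188)))]:
    n1,k1=plane(T,*[a(*x) for x in tp]);n2,k2=plane(S,*[b(*x) for x in sp])
    m=(Q[0]+Q[2])/2; n3=np.array([yd[0],yd[1],0]); print("edge pt",np.linalg.solve([n1,n2,n3],[k1,k2,n3@m]))
for q in Q: print(np.array(proj(S,q)-[215,195])*4)
E
```

```text
[757.8  67.3  73.4] [757.6  67.3  74. ]
[ 634.5 -243.5   71.4] [ 634.5 -243.    74. ]
[ 358.3 -134.6   73.5] [ 358.8 -134.5   74. ]
[483.6 176.4  76.7] [483.1 176.3  74. ]
centre [558.5 -33.5  74. ] box y dir [0.4 0.9] 1.1916983195979274
sizes [np.float64(295.3990352574781), np.float64(333.7746261434152), np.float64(296.28290792770395), np.float64(334.77535145309434)]
[665.3  47.3  33. ] box [np.float64(69.32749412173052), np.float64(114.5350920469139)]
[638.2  57.4  33. ] box [np.float64(40.42103749916805), np.float64(113.91950699026316)]
[622.6 -52.7  33. ] box [np.float64(66.6398873727237), np.float64(5.878756255026931)]
[594.  -43.2  33. ] box [np.float64(36.59678388053348), np.float64(4.126172342388292)]
edge pt [644.9  -3.1  27.1]
edge pt [620.3   6.7   8.3]
[176.6 224.5]
[204.2 238.4]
[304.1 174.5]
[334.4 187. ]
```

Box centre is about (558,-33), with its y axis at 1.19 rad. The strip's axis is at 1.162 rad and its open end is at about (652,52). The triangulated heights agree with the text. I'll turn the tool, then go above the grasp point at about (643,32).

Request:
arm_command([
  {"yaw": -0.15},
  {"yaw": -0.15},
  {"yaw": -0.15},
  {"yaw": -0.15},
  {"yaw": -0.15},
  {"yaw": -0.15},
  {"dx": 20,"dy": 7},
  {"dx": 38,"dy": 14},
  {"dx": 38,"dy": 14},
  {"dx": 38,"dy": 14},
  {"dx": 38,"dy": 14},
  {"dx": 38,"dy": 14},
], grip=70)

```text
validation failed for argument at $.ro...
```

Request:
arm_command([
  {"dx": 38,"dy": 14},
  {"dx": 38,"dy": 14},
  {"dx": 38,"dy": 14},
  {"dx": 38,"dy": 14},
  {"dx": 38,"dy": 14},
  {"dx": 38,"dy": 14},
  {"dx": 38,"dy": 14},
  {"dx": 38,"dy": 14},
  {"dx": 38,"dy": 14},
  {"dx": 38,"dy": 14},
  {"dx": 38,"dy": 14},
  {"dx": 20,"dy": 7},
])

```text
validation failed for argument at $.ro...
```

Request:
arm_command([
  {"dx": 0,"dy": 0,"dz": 0,"yaw": -0.15},
  {"dx": 0,"dy": 0,"dz": 0,"yaw": -0.15},
  {"dx": 0,"dy": 0,"dz": 0,"yaw": -0.15},
  {"dx": 0,"dy": 0,"dz": 0,"yaw": -0.15},
  {"dx": 0,"dy": 0,"dz": 0,"yaw": -0.15},
  {"dx": 0,"dy": 0,"dz": 0,"yaw": -0.15},
  {"dx": 20,"dy": 7,"dz": 0,"yaw": 0},
  {"dx": 38,"dy": 14,"dz": 0,"yaw": 0},
  {"dx": 38,"dy": 14,"dz": 0,"yaw": 0},
  {"dx": 38,"dy": 14,"dz": 0,"yaw": 0},
  {"dx": 38,"dy": 14,"dz": 0,"yaw": 0},
  {"dx": 38,"dy": 14,"dz": 0,"yaw": 0},
], grip=70)

```text
time_s: 1.3
ee_pos: [289.8, -344.5, 231.2]
tool_rot: [-0.0, 0.837, 0.547, 0.0]
wrist_force: [0.2, -1.6, 0.2]
gripper_width: 69.8
grasp_force: 0.0
```

Request:
arm_command([
  {"dx": 38,"dy": 14,"dz": 0,"yaw": 0},
  {"dx": 38,"dy": 14,"dz": 0,"yaw": 0},
  {"dx": 38,"dy": 14,"dz": 0,"yaw": 0},
  {"dx": 38,"dy": 14,"dz": 0,"yaw": 0},
  {"dx": 38,"dy": 14,"dz": 0,"yaw": 0},
  {"dx": 38,"dy": 14,"dz": 0,"yaw": 0},
  {"dx": 38,"dy": 14,"dz": 0,"yaw": 0},
  {"dx": 38,"dy": 14,"dz": 0,"yaw": 0},
  {"dx": 38,"dy": 14,"dz": 0,"yaw": 0},
  {"dx": 38,"dy": 14,"dz": 0,"yaw": 0},
  {"dx": 38,"dy": 14,"dz": 0,"yaw": 0},
  {"dx": 0,"dy": 0,"dz": 0,"yaw": 0},
])

```text
time_s: 2.5
ee_pos: [599.6, -21.5, 230.1]
tool_rot: [-0.001, 0.836, 0.549, -0.0]
wrist_force: [-1.8, -0.1, -0.8]
gripper_width: 70.0
grasp_force: 0.0
```

Request:
arm_command([
  {"dx": 33,"dy": 9,"dz": 0,"yaw": 0},
  {"dx": 33,"dy": 9,"dz": 0,"yaw": 0},
  {"dx": 0,"dy": 0,"dz": 40,"yaw": 0},
  {"dx": 0,"dy": 0,"dz": 40,"yaw": 0},
  {"dx": 0,"dy": 0,"dz": 30,"yaw": 0},
  {"dx": 0,"dy": 0,"dz": 0,"yaw": 0},
  {"dx": 0,"dy": 0,"dz": 0,"yaw": 0},
])

```text
time_s: 3.2
ee_pos: [640.3, 28.4, 122.0]
tool_rot: [-0.0, 0.837, 0.547, -0.0]
wrist_force: [-0.1, 0.0, 0.8]
gripper_width: 70.3
grasp_force: 0.0
```

```bash
python3 - <<'E'
from workcell import env
from h import *
print(env.read_state()["ee_pos"],env.read_state()["joint_positions"])
f=env.grab_frame("scene"); g=env.grab_frame("top")
a=cv2.resize(g["color"][125:285,225:395,::-1],None,fx=3.5,fy=3.5,interpolation=cv2.INTER_CUBIC)[:560,:400]
b=cv2.resize(f["color"][150:300,210:340,::-1],None,fx=3,fy=3.73,interpolation=cv2.INTER_CUBIC)
b=cv2.resize(b,(390,560)); cv2.imwrite("pics/c.png",np.hstack([a,b]))
E
```

```text
[640.29053798  28.36097778 122.01493021] [-8.27552495e-02  5.08008652e-01  4.19178972e-02  1.10507825e+00
 -3.20037413e-05  1.90038069e+00]
```

View pics/c.png

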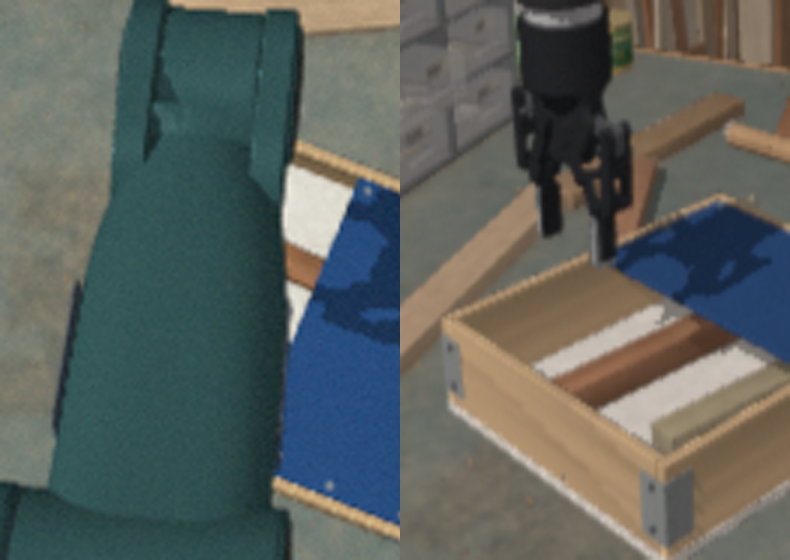

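The top view is blocked by the arm. In the scene view the open fingers, at crop (550,215) and (602,250), hang over the strip and straddle it. I'll correct by 4 mm and go down.

Request:
arm_command([
  {"dx": 4,"dy": 1,"dz": 25,"yaw": 0},
  {"dx": 0,"dy": 0,"dz": 25,"yaw": 0},
  {"dx": 0,"dy": 0,"dz": 20,"yaw": 0},
  {"dx": 0,"dy": 0,"dz": 15,"yaw": 0},
  {"dx": 0,"dy": 0,"dz": 10,"yaw": 0},
  {"dx": 0,"dy": 0,"dz": 8,"yaw": 0},
  {"dx": 0,"dy": 0,"dz": 6,"yaw": 0},
  {"dx": 0,"dy": 0,"dz": 0,"yaw": 0},
])

```text
time_s: 4.1
ee_pos: [643.0, 31.9, 12.2]
tool_rot: [-0.0, 0.837, 0.548, -0.0]
wrist_force: [-0.5, 0.5, 0.9]
gripper_width: 70.1
grasp_force: 0.0
```

Request:
arm_command([
  {"dx": 0,"dy": 0,"dz": 0,"yaw": 0},
  {"dx": 0,"dy": 0,"dz": 0,"yaw": 0},
  {"dx": 0,"dy": 0,"dz": 0,"yaw": 0},
  {"dx": 0,"dy": 0,"dz": 0,"yaw": 0},
  {"dx": 0,"dy": 0,"dz": 0,"yaw": 0},
  {"dx": 0,"dy": 0,"dz": 0,"yaw": 0},
  {"dx": 0,"dy": 0,"dz": 0,"yaw": 0},
  {"dx": 0,"dy": 0,"dz": 0,"yaw": 0},
], grip=0, force=25)

```text
time_s: 4.9
ee_pos: [643.3, 32.0, 12.9]
tool_rot: [0.0, 0.837, 0.548, 0.0]
wrist_force: [-0.9, 0.3, 5.9]
gripper_width: 29.5
grasp_force: 25.1
```

Request:
arm_command([
  {"dx": 0,"dy": 0,"dz": -8,"yaw": 0},
  {"dx": 0,"dy": 0,"dz": -8,"yaw": 0},
  {"dx": 0,"dy": 0,"dz": -8,"yaw": 0},
  {"dx": 0,"dy": 0,"dz": -6,"yaw": 0},
  {"dx": 0,"dy": 0,"dz": -5,"yaw": 0},
  {"dx": 0,"dy": 0,"dz": -5,"yaw": 0},
  {"dx": 0,"dy": 0,"dz": -5,"yaw": 0},
  {"dx": 0,"dy": 0,"dz": -5,"yaw": 0},
  {"dx": 0,"dy": 0,"dz": 0,"yaw": 0},
])

```text
time_s: 5.8
ee_pos: [643.2, 32.0, 62.9]
tool_rot: [0.0, 0.837, 0.548, 0.0]
wrist_force: [-0.2, 0.7, -1.1]
gripper_width: 29.8
grasp_force: 25.2
```

```bash
python3 - <<'E'
from workcell import env
from h import *
f=env.grab_frame("scene")
cv2.imwrite("pics/d.png",cv2.resize(f["color"][150:310,210:410,::-1],None,fx=3.7,fy=3.7,interpolation=cv2.INTER_CUBIC))
E
```

```text
(no output)
```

View pics/d.png

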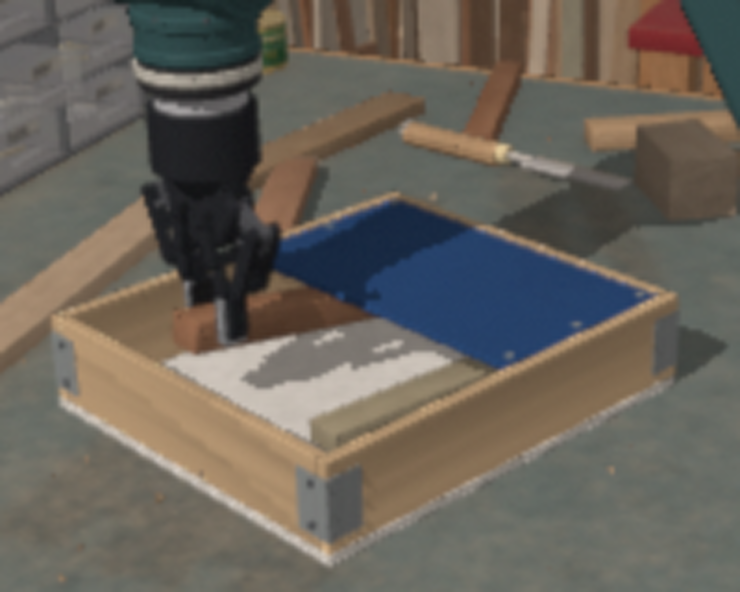

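The strip is held at crop (230,320). Its open end, at (190,330), is raised and the far end slopes down under the cover. Next I draw it out at a slant.

Request:
arm_command([
  {"dx": 4,"dy": 0,"dz": -3,"yaw": 0},
  {"dx": 4,"dy": 0,"dz": -3,"yaw": 0},
  {"dx": 4,"dy": 0,"dz": -3,"yaw": 0},
  {"dx": 4,"dy": 0,"dz": -3,"yaw": 0},
  {"dx": 4,"dy": 0,"dz": -3,"yaw": 0},
  {"dx": 4,"dy": 0,"dz": -3,"yaw": 0},
  {"dx": 4,"dy": 0,"dz": -3,"yaw": 0},
  {"dx": 4,"dy": 0,"dz": -3,"yaw": 0},
  {"dx": 4,"dy": 0,"dz": -3,"yaw": 0},
  {"dx": 4,"dy": 0,"dz": -3,"yaw": 0},
  {"dx": 4,"dy": 0,"dz": -3,"yaw": 0},
  {"dx": 4,"dy": 0,"dz": -3,"yaw": 0},
])

```text
time_s: 7.05
ee_pos: [662.3, 76.3, 98.5]
tool_rot: [-0.0, 0.837, 0.548, 0.0]
wrist_force: [0.6, -0.5, -2.5]
gripper_width: 29.4
grasp_force: 25.0
```

```bash
python3 - <<'E'
from workcell import env
from h import *
f=env.grab_frame("scene")
cv2.imwrite("pics/e.png",cv2.resize(f["color"][150:310,210:410,::-1],None,fx=3.7,fy=3.7,interpolation=cv2.INTER_CUBIC))
E
```

```text
(no output)
```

View pics/e.png

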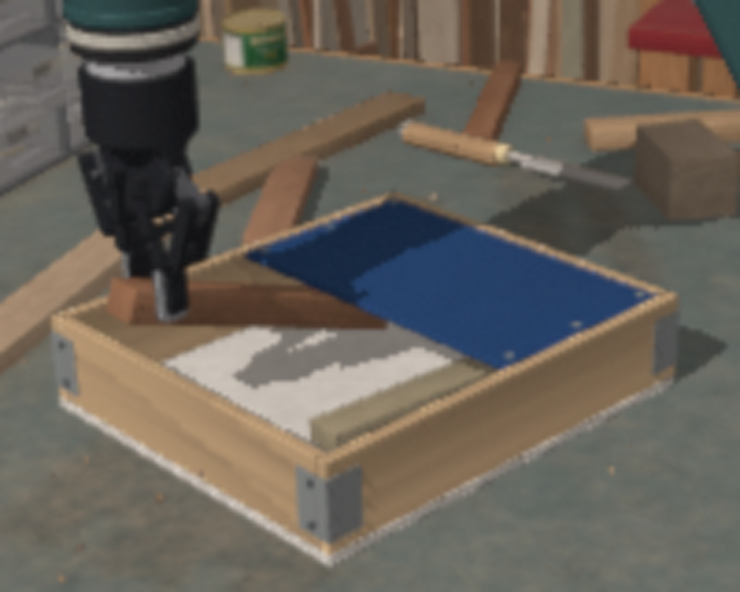

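The strip now slants out. Its open end, at crop (115,300), is up above the wall, and the rest runs down under the cover edge at (380,325). I continue pulling, then rise.

Request:
arm_command([
  {"dx": 5,"dy": 0,"dz": -3.5,"yaw": 0},
  {"dx": 5,"dy": 0,"dz": -3.5,"yaw": 0},
  {"dx": 5,"dy": 0,"dz": -3.5,"yaw": 0},
  {"dx": 5,"dy": 0,"dz": -3.5,"yaw": 0},
  {"dx": 5,"dy": 0,"dz": -3.5,"yaw": 0},
  {"dx": 5,"dy": 0,"dz": -3.5,"yaw": 0},
  {"dx": 5,"dy": 0,"dz": -3.5,"yaw": 0},
  {"dx": 5,"dy": 0,"dz": -3.5,"yaw": 0},
  {"dx": 5,"dy": 0,"dz": -3.5,"yaw": 0},
  {"dx": 5,"dy": 0,"dz": -3.5,"yaw": 0},
  {"dx": 5,"dy": 0,"dz": -3.5,"yaw": 0},
  {"dx": 5,"dy": 0,"dz": -3.5,"yaw": 0},
])

```text
time_s: 8.3
ee_pos: [686.4, 131.3, 140.7]
tool_rot: [0.0, 0.837, 0.548, 0.0]
wrist_force: [-0.7, -0.5, -1.3]
gripper_width: 29.6
grasp_force: 25.2
```

Request:
arm_command([
  {"dx": 5,"dy": 0,"dz": -6,"yaw": 0},
  {"dx": 3,"dy": 0,"dz": -10,"yaw": 0},
  {"dx": 0,"dy": 0,"dz": -15,"yaw": 0},
  {"dx": 0,"dy": 0,"dz": -20,"yaw": 0},
  {"dx": 0,"dy": 0,"dz": -20,"yaw": 0},
  {"dx": 0,"dy": 0,"dz": -20,"yaw": 0},
  {"dx": 0,"dy": 0,"dz": -20,"yaw": 0},
  {"dx": 0,"dy": 0,"dz": -20,"yaw": 0},
  {"dx": 0,"dy": 0,"dz": -20,"yaw": 0},
  {"dx": 0,"dy": 0,"dz": -20,"yaw": 0},
  {"dx": 0,"dy": 0,"dz": -20,"yaw": 0},
  {"dx": 0,"dy": 0,"dz": -10,"yaw": 0},
])

```text
time_s: 9.5
ee_pos: [689.3, 138.3, 343.8]
tool_rot: [0.001, 0.837, 0.547, 0.001]
wrist_force: [-0.4, -0.1, -1.1]
gripper_width: 29.6
grasp_force: 25.2
```

Request:
arm_command([
  {"dx": 0,"dy": 0,"dz": -5,"yaw": 0},
  {"dx": 0,"dy": 0,"dz": 0,"yaw": 0},
  {"dx": 0,"dy": 0,"dz": 0,"yaw": 0},
  {"dx": 0,"dy": 0,"dz": 0,"yaw": 0},
  {"dx": 0,"dy": 0,"dz": 0,"yaw": 0},
  {"dx": 0,"dy": 0,"dz": 0,"yaw": 0},
  {"dx": 0,"dy": 0,"dz": 0,"yaw": 0},
  {"dx": 0,"dy": 0,"dz": 0,"yaw": 0},
  {"dx": 0,"dy": 0,"dz": 0,"yaw": 0},
  {"dx": 0,"dy": 0,"dz": 0,"yaw": 0},
  {"dx": 0,"dy": 0,"dz": 0,"yaw": 0},
  {"dx": 0,"dy": 0,"dz": 0,"yaw": 0},
], force=50)

```text
time_s: 10.7
ee_pos: [689.4, 138.2, 346.3]
tool_rot: [-0.0, 0.837, 0.548, -0.0]
wrist_force: [0.2, -0.1, -1.2]
gripper_width: 29.0
grasp_force: 55.6
```

```bash
python3 - <<'E'
from workcell import env
from h import *
f=env.grab_frame("scene")
cv2.imwrite("pics/f.png",cv2.resize(f["color"][60:310,180:430,::-1],None,fx=2.4,fy=2.4,interpolation=cv2.INTER_CUBIC))
E
```

```text
(no output)
```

View pics/f.png

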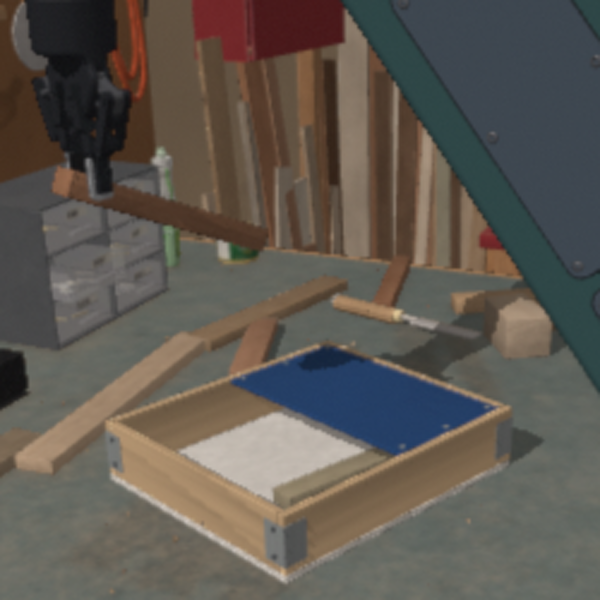

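The strip is held in the air from (65,183) to (265,238), far above the box. The pale strip still lies in the box, and the box and tools are where they were.

```bash
python3 -c "
from workcell import env
print(env.finish_job())"
```

```text
the job is handed in; nothing more can be done
None
```

The red-brown strip came out slantwise from under the cover and is held still well above the box; in the last picture the pale strip, box and tools looked unmoved. The job was handed in after about 11 s of the 42 s allowed, and no verdict was returned.

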